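Load-test a return spring and set the verdict tally

TASK

Take the spring with the orange-painted end from the wooden rack, lay it lengthwise in the green tester's cradle and let go, then slide the tester's stiff ram against it until the spring itself carries about 8 newtons (2.5 either way is fine, but never more than 16), not counting the ram's own drag, and leave it loaded like that. Compare the ram's brass pointer with the red reference line: slide the yellow tally fully to the green end if the pointer has stopped short of the line, or fully to the red end if it has gone past the line towards the anvil. Leave the other springs, tools and containers alone.

Things in the scene. Friction and masses are not known exactly. Their poses are not given: they have to be found in the camera images.
- tester: Green spring tester, fixed; base plate 130 x 340 mm (x -65..65, y -175..165), top 20 mm above the bench. Origin on the bench; y runs from the ram to the anvil, z up. Steel anvil plate 50 mm wide, face at y=50 mm, with its rib back to y=80, top 75 mm above the bench. White scale with red line on the -x side; tally track along x at y=115 mm.
- cradle (a point): Point on the axis of a spring lying in the cradle, 43.6 mm above the bench, 38 mm before the anvil face; axes as the tester's. The cradle is two 6 mm rods along y, 18 mm apart, from tester y=-37 to 51 mm, tops 31 mm above the bench; fingers can pass down beside a spring to the plate. A spring may lie anywhere lengthwise between ram and anvil, either end first.
- spring: The spring to test, loose in one of the rack's cradles: 30 mm diameter, 125 to 190 g, free length 60 to 78 mm (varies), rate not over 1.3 N/mm. One end is stiff, close-wound, orange, 30 mm long: grip it there. The rest is open steel coils with a flat end disc. Origin on the axis, mid orange part, 15 mm from that end's face; y along the axis to the disc, whose face is 45 to 63 mm from the origin.
- ram (a joint): Travel of the ram in m along the tester's +y: 0 (ram face 118 mm from the anvil face) to 0.073 (45 mm from it); starts at 0 to 0.015. It slides stiffly, with a steady drag of about 13 N (can differ a little), and stays where it is left, even against the loaded spring. Push force = drag + spring force: judge the load by the rise over the push felt while the ram runs free.
- ram_handle (a point): Middle of the grip of the ram's upright black handle, 98 mm above the bench, 62 mm behind the ram face: block 26 mm (tester x) by 16 mm (tester y), free from 58 mm above the bench to its top at 118 mm. Moves with the ram; axes as the tester's. The ram face is a steel plate 36 mm wide, 32 to 64 mm above the bench.
- ram_pointer (a point): Tip line of the brass pointer on the ram's -x side, level with the ram face, 32 mm above the bench. Axes as the tester's.
- mark (a point): The red reference line across the scale, 61.5 mm before the anvil face (given at the pointer's height); axes as the tester's. The pointer has stopped short of it if on its -y side (loaded spring longer than 61.5 mm), has gone past it if on its +y side.
- tally (a joint): Travel of the yellow verdict tally in m along the tester's +x: 0 at the green end (-x), 0.07 at the red end (+x); starts near the middle; slides with about 2 N and stays where it is left.
- tally_top (a point): Centre of the tally's top, 64.5 mm above the bench. The tally is a yellow block 18 mm (tester x) by 22 mm (tester y), 40 mm high, moving along tester x at y=+115 mm. Axes as the tester's.
- rack: Wooden spring rack, fixed, 215 x 120 mm, 12 mm thick, origin under its centre on the bench. Three cradles of two 6 mm rods each, parallel to its y, at x = -70, 0 and +70 mm; a spring's axis lies 35.6 mm above the bench there.
- spring_dark: Another spring, all dark steel, 30 mm thick, 80 mm long, loose in the rack; origin at its centre on the axis, y along it. To be left alone.
- spring_blue: Another spring, all blue, 30 mm thick, 58 mm long, loose in the rack; origin at its centre on the axis, y along it. To be left alone.
- oil: White oil bottle, 56 mm thick, 150 mm high, standing loose; origin under its centre. To be left alone.
- jar: Amber glass jar, 70 mm thick, 85 mm high, standing loose; origin under its centre. To be left alone.
- driver: Screwdriver, 200 mm long, lying loose; origin under its middle. To be left alone.
- spanner: Spanner, 180 mm long, lying loose; origin under its middle. To be left alone.
- mug: White mug, 76 mm thick, 90 mm high, standing loose; origin under its centre. To be left alone.
There are look-alikes about, which are no part of the job. What is shaped like the spring but pink or turquoise is not meant.

How it is judged:
On the way, in this order (a step that is already met when the one before it is completed fails the run):
1. the orange-ended spring lies lengthwise in the tester's cradle, let go of (x of spring in the frame of cradle between -0.005 and 0.005 m and y of spring in the frame of cradle between -0.05 and 0.03 m and z of spring in the frame of cradle between -0.004 and 0.004 m and angle between the y axis of spring and the y axis of tester, either way round below 0.12 rad and contact force between the fingers and spring below 0.1 N), for 0.2 s.
2. the ram loads the spring with 5.5 to 10.5 N (x of spring in the frame of cradle between -0.005 and 0.005 m and y of spring in the frame of cradle between -0.05 and 0.03 m and z of spring in the frame of cradle between -0.004 and 0.004 m and angle between the y axis of spring and the y axis of tester, either way round below 0.12 rad and contact force between ram and spring between 5.5 and 10.5 N), for 0.3 s.
At the end, for the whole second after the job is handed in: Spring at rest in the cradle (5 mm sideways, 4 mm in height, 0.12 rad), the ram left loading it with 5.5 to 10.5 N, tally within 8 mm of the green end if the pointer is short of the red line, of the red end if past it towards the anvil (within 1.5 mm of the line, either) (all of step 2 and linear speed of spring below 0.01 m/s and ((y of ram_pointer in the frame of mark below 0.0015 m and value of joint tally below 0.008 m) or (y of ram_pointer in the frame of mark above -0.0015 m and value of joint tally above 0.062 m))); the robot touches nothing.
It fails at once if the ram loads the spring with more than 16 N (contact force between ram and spring above 16 N).
It fails at once if another spring is moved by more than 30 mm (distance of any of spring_dark, spring_blue from where it was at the start of the episode above 0.03 m).
It fails at once if a tool or container is moved by more than 30 mm (distance of any of oil, jar, driver, spanner, mug from where it was at the start of the episode above 0.03 m).
It also fails if it takes over 62 s, if anything falls off the work surface, if the arm or the gripper's body presses on something with over 40 N, if the wrist force passes 120 N, or if a joint passes its speed limit or range.

ROBOT

A 6-joint arm with a two-finger parallel gripper is mounted at the origin on the work surface. World frame = base frame: x ahead of the robot, y to its left, z up, the work surface at z = 0. Lengths are in m, angles in rad, forces in N, time in s.
With the tool pointing down it reaches from about 0.3 to 0.875 m from the base axis. Payload 4.2 kg.
Tool frame: the origin (TCP) lies midway between the tips of the shut fingers; the grasp point (between the pads) lies 19 mm behind it; z points along the fingers, y is the line along which they close (so a half turn about z gives the same grasp; the last joint's range is limited). The gripper opens to 85 mm and grips with 20 to 120 N. Pads are 22 mm wide; open, the fingers measure 114 mm over their backs; the gripper's body (76 mm by 85 mm) begins 54 mm behind the grasp point. The pads swing forward as they close: fully open they stand 13 mm farther back than shut.
Start: joints at [-1.156, 0.32, 1.565, -0, 1.257, -0.02], TCP at [0.242, -0.522, 0.231] pointing down, gripper open.
Joint ranges: [-3.11, 3.11], [-0.84, 2.01], [0.21, 2.61], [-1.34, 4.49], [0.05, 2.63], [-2.56, 2.56]. Speed limits (rad/s): [2.57, 2.57, 3.14, 3.14, 3.14, 3.14].

INTERFACE

Orientations are given as a rotation vector (axis times angle).
In Python, from station import r gives the robot as it stands.
- The arm moves only by the tool servo_tool, never from a script. Its argument "deltas" is a list of rows, each an object of numbers: "x", "y", "z": the shift along the tool's x, y, z in m; "roll": the turn about the tool's z in rad; "fingers": the opening, from -1 (shut) to 1 (fully open), so that 0 is half open. A call has 1 to 12 rows; each row shifts and turns the commanded pose from where the row before left it, along the tool's axes as they then stand; what a row does not reach is not made up. A row lasts 1/10 s, in which the tool goes at most 50 mm and 8.59 degrees, less where a joint would pass 70% of its speed; a pose out of reach is approached as far as the arm can. A call with a gripper value outside its range is refused whole. The fingers move at their own pace and stop on an object; the grip force is fixed at half the most. Time passes only in rows, so rows that do not move let the fingers close. It gives the time, the measured TCP pose, the force, the opening and the grip force at its end, in the units of the state.
- r.get_obs(): the state, without advancing time (a new reading comes with each control period).
- r.read_camera(name): name is "side" or "top" or "wrist"; returns the picture (400x640x3 uint8, blue, green, red); there is no depth.
- r.get_calibration(name): a dict with "fovy" (degrees; the focal length in pixels is half the picture's height over the tangent of half this angle, whatever the lens; pixels are square), "cx", "cy" (the principal point, pixels), "distortion" ([k1, k2, p1, p2, k3] as OpenCV has them; the pictures are not rectified), "rvec" (rotation vector, rad) and "tvec" (3), from world to camera coordinates, as OpenCV has them; the wrist camera has in their place "hand_eye" (4x4, takes a point from camera to tool coordinates, whose origin is the TCP and whose axes are the flange's). Camera axes: x right, y down, z forward; pixel columns grow to the right and rows downward; lengths in m; the calibration is good to about 2 mm. A picture is of the moment at which its call begins: read the wrist's pose just before it. get_calibration takes no time and is no camera call.
- r.hand_in(): hands the job in; it is judged then, once.
Trained networks look in the newest picture that a camera, given by its name, has taken for a name from the list of things; names that differ only in an ending like _2 or _b are one class to them, and where a whole thing is asked for, a point or a joint stands for the part that bears it (a point fixed in the world has none). Each returns a list of dicts, best first, with "conf" (0 to 1); they miss things now and then, are a little off and sometimes report something else, mostly with a low value. They report only what shows in the picture. A call takes as long as a camera call. They do not tell look-alikes from the thing itself.
- r.spot_in(thing, camera): "bbox" ([centre column, centre row, width, height] as shares, 0 to 1, of the picture: columns of its width, rows of its height, round what is visible of it).
- r.silhouettes(thing, camera): "mask" (400x640 bool, what is visible of it) and "bbox" ([centre column, centre row, width, height] as shares, 0 to 1, of the picture: columns of its width, rows of its height, round what is visible of it).
The state is a dict: "time": time; "joints": joint angles; "qvel": joint speeds; "effort": joint torques, N m; "tool_pos": TCP position; "orientation": TCP orientation; "contact_force": force on the tool from outside, world axes, zero at the start; "moment": the same for the moment, N m; "width": opening from 0.0 (shut) to 1.0 (fully open); "finger_force": force on a finger pad.
Only numpy, scipy, OpenCV 4.12 (cv2) and the standard library are available. Lean on these libraries where they do the work, as an engineer would, in place of code of your own. Each camera call takes 0.05 s, during which the arm holds its last target. There are 200 camera calls.

## Working session

There is one attempt and no reset: what is moved stays moved. The work goes in short steps, Python scripts to look and compute and a tool call to move; the robot and the scene stay as the last step left them, time stands still between calls to the robot, and variables do not carry over. Pictures are saved under pics/ and viewed, at most 10 in all, crops included, and the job is handed in when it is done.

Besides the shell and the picture viewer there is one more tool, called after ">>>" as name([rows], argument=value, ...), one row to a line, values as JSON. servo_tool: Moves the arm, as the interface text tells. Its arguments: {"type":"object","properties":{"deltas":{"type":"array","items":{"type":"object","properties":{"x":{"type":"number"},"y":{"type":"number"},"z":{"type":"number"},"roll":{"type":"number"},"fingers":{"type":"number"}}}}},"required":["deltas"]}

```bash
mkdir -p pics; cat > h.py <<'E'
import numpy as np, cv2
from station import r
def K(c):
    f=200/np.tan(np.radians(c['fovy'])/2)
    return np.array([[f,0,c['cx']],[0,f,c['cy']],[0,0,1.]]),np.array(c['distortion'],float)
def ext(name,obs=None):
    c=r.get_calibration(name)
    if 'rvec' in c: 
        R=cv2.Rodrigues(np.array(c['rvec'],float))[0]; return c,R,np.array(c['tvec'],float)
    o=obs or r.get_obs(); Rt=cv2.Rodrigues(np.array(o['orientation'],float))[0]
    H=np.array(c['hand_eye']); Rw=Rt@H[:3,:3]; p=Rt@H[:3,3]+np.array(o['tool_pos'])
    return c,Rw.T,-Rw.T@p
def w(name,px,z,obs=None):
    c,R,t=ext(name,obs);k,d=K(c)
    u=cv2.undistortPoints(np.array(px,float).reshape(-1,1,2),k,d).reshape(-1,2)
    o=-R.T@t; D=np.c_[u,np.ones(len(u))]@R
    return o+D*((z-o[2])/D[:,2])[:,None]
def proj(name,P,obs=None):
    c,R,t=ext(name,obs);k,d=K(c)
    return cv2.projectPoints(np.array(P,float).reshape(-1,1,3),cv2.Rodrigues(R)[0],t,k,d)[0].reshape(-1,2)
E
python3 - <<'E'
from h import *
for n in ('top','side'):
    im=r.read_camera(n);cv2.imwrite(f'pics/{n}0.png',im)
    c,R,t=ext(n);print(n,-R.T@t)
    for th in ('tester','spring','ram_handle','tally','rack','spring_dark','spring_blue','oil','jar','mug','spanner','driver'):
        for q in r.spot_in(th,n)[:3]:
            b=np.array(q['bbox'])*[640,400,640,400];print(n,th,round(q['conf'],2),b.round(),w(n,b[:2],.03)[0].round(3))
E
```

```text
top [ 0.43451466 -0.04036844  1.27536946]
top tester 0.92 [279. 203. 117.  67.] [0.5   0.093 0.03 ]
top spring 0.63 [447. 252.   9.  23.] [ 0.352 -0.422  0.03 ]
top spring 0.55 [397. 227.  29.  10.] [ 0.428 -0.268  0.03 ]
top spring 0.46 [396. 263.  26.  17.] [ 0.317 -0.263  0.03 ]
top ram_handle 0.69 [312. 211.  32.  19.] [ 0.478 -0.007  0.03 ]
top tally 0.46 [238. 194.   8.  12.] [0.529 0.218 0.03 ]
top tally 0.19 [313. 210.  28.  18.] [ 0.478 -0.01   0.03 ]
top rack 0.71 [402. 200.  49.  67.] [ 0.511 -0.286  0.03 ]
top rack 0.59 [481. 223.  33.  23.] [ 0.438 -0.531  0.03 ]
top spring_dark 0.6 [408. 179.  29.  13.] [ 0.576 -0.303  0.03 ]
top spring_blue 0.71 [409. 200.  17.   7.] [ 0.51  -0.305  0.03 ]
top oil 0.69 [153. 242.  32.  18.] [0.383 0.478 0.03 ]
top oil 0.59 [397. 225.  27.  12.] [ 0.432 -0.27   0.03 ]
top jar 0.73 [482. 221.  29.  25.] [ 0.445 -0.532  0.03 ]
top mug 0.7 [158. 190.  35.  39.] [0.543 0.468 0.03 ]
top mug 0.32 [308. 121.  16.  33.] [0.758 0.004 0.03 ]
top spanner 0.53 [378. 136.  30.  52.] [ 0.71  -0.215  0.03 ]
top driver 0.9 [308. 122.  12.  32.] [0.754 
[... 458 characters left out ...]
.5   -0.306  0.03 ]
side rack 0.67 [316. 200.  44.  79.] [0.524 0.07  0.03 ]
side spring_dark 0.81 [392. 288.  26.  35.] [ 0.581 -0.302  0.03 ]
side spring_dark 0.5 [360. 302. 106.  60.] [ 0.493 -0.31   0.03 ]
side spring_dark 0.4 [420. 256.  45.  40.] [ 0.695 -0.235  0.03 ]
side spring_blue 0.63 [365. 299.  17.  26.] [ 0.508 -0.305  0.03 ]
side jar 0.57 [382. 382.  37.  36.] [ 0.451 -0.506  0.03 ]
side mug 0.84 [280. 128.  30.  30.] [0.545 0.489 0.03 ]
side mug 0.53 [397. 200.  39.  10.] [ 0.748 -0.015  0.03 ]
side spanner 0.64 [420. 255.  44.  44.] [ 0.698 -0.232  0.03 ]
side driver 0.77 [379. 202.  64.  18.] [ 0.694 -0.007  0.03 ]
side driver 0.72 [316. 205.  36.  85.] [0.516 0.046 0.03 ]
```

View pics/top0.png

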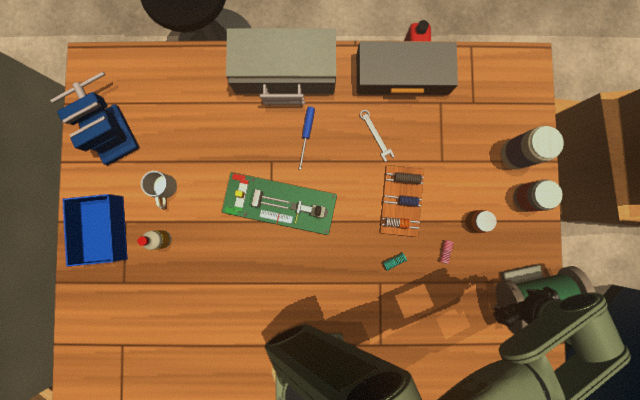

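View pics/side0.png

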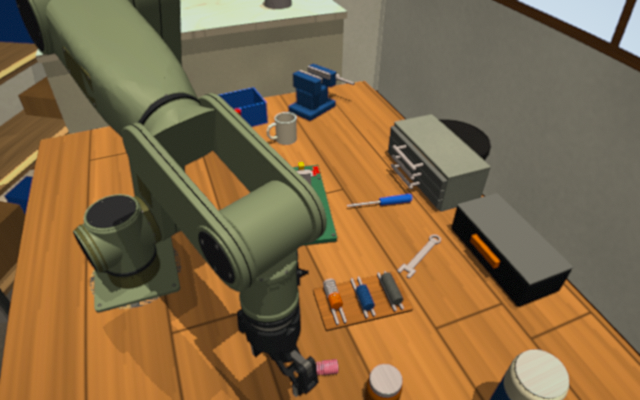

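The top view shows the orange-ended spring at about (397,224) in the lowest rack cradle. The tester's ram handle is at about (318,211), the anvil at (257,197) and the tally at (240,194). The pink and turquoise look-alikes are at (446,251) and (395,262). In the side view the arm hides part of the tester.

```bash
python3 - <<'E'
from h import *
im=cv2.imread('pics/top0.png')
hsv=cv2.cvtColor(im,cv2.COLOR_BGR2HSV)
g=cv2.inRange(hsv,(50,80,30),(85,255,200));g[:,:210]=0;g[:,350:]=0;g[:165]=0;g[245:]=0
g=cv2.morphologyEx(g,cv2.MORPH_CLOSE,np.ones((9,9)))
cn=max(cv2.findContours(g,0,2)[0],key=cv2.contourArea)
p=w('top',cn.reshape(-1,2),.02)[:,:2]
rc=cv2.minAreaRect((p*1000).astype(np.float32));print(rc);print(cv2.boxPoints(rc).round())
cv2.imwrite('pics/c1.png',np.hstack([cv2.resize(im[160:245,215:345],None,fx=3,fy=3,interpolation=2),cv2.resize(im[160:245,370:440],None,fx=3,fy=3,interpolation=2)]))
o=r.get_obs();print(o);print(cv2.Rodrigues(np.array(o['orientation']))[0].round(3));print(r.get_calibration('wrist'))
E
```

```text
((501.3938903808594, 94.51993560791016), (334.5056457519531, 125.58279418945312), 78.07974243164062)
[[405. -56.]
 [528. -82.]
 [597. 245.]
 [475. 271.]]
{'time': 1.3, 'joints': array([-1.15600090e+00,  3.19617945e-01,  1.56450155e+00, -6.14889696e-06,
        1.25738644e+00, -2.00099417e-02]), 'qvel': array([ 3.44906327e-04,  3.37193570e-04,  1.59276617e-05,  1.14743613e-04,
        1.13125907e-03, -6.51890276e-04]), 'effort': array([ 4.67323789e-04, -4.15411949e+01, -2.34417325e+01,  1.59596539e-04,
        2.24820460e-04,  1.00592422e-05]), 'tool_pos': array([ 0.24221113, -0.52151806,  0.23132702]), 'orientation': array([3.06755782e+00, 6.77607555e-01, 1.77016940e-05]), 'contact_force': array([ 0.52872426, -0.13740159,  0.458118  ]), 'moment': array([-0.01348421, -0.00469532,  0.00605951]), 'finger_force': 0.0, 'width': 0.9995601314976981}
[[ 0.907  0.421  0.   ]
 [ 0.421 -0.907 -0.   ]
 [-0.     0.    -1.   ]]
{'fovy': 60.020385757768274, 'cx': 321.41295356802493, 'cy': 198.5779471827903, 'distortion': array([-0.01478948,  0.        ,  0.        ,  0.        ,  0.        ]), 'hand_eye': array([[ 6.87519726e-04, -9.54661583e-01, -2.97692442e-01,
         7.68515464e-02],
       [ 9.99999545e-01,  8.53039640e-04, -4.26093315e-04,
         8.78753743e-04],
       [ 6.60718372e-04, -2.97692014e-01,  9.54661735e-01,
        -1.42832145e-01],
       [ 0.00000000e+00,  0.00000000e+00,  0.00000000e+00,
         1.00000000e+00]])}
```

View pics/c1.png

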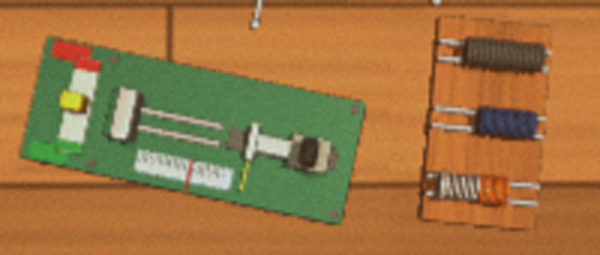

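The crop shows the orange half at the right (−y) end of its spring and the disc at the left. The tester's y axis runs to image left. Its scale is on the low-x side, and the ram pointer is well short of the red line. I'll move above the rack for a near view.

>>> servo_tool([
  {"x":0.04,"y":-0.02,"fingers":0.05},
  {"x":0.04,"y":-0.02,"fingers":0.05},
  {"x":0.04,"y":-0.02,"fingers":0.05},
  {"x":0.04,"y":-0.02,"fingers":0.05},
  {"x":0.04,"y":-0.02,"fingers":0.05},
  {"x":0.04,"y":-0.02,"fingers":0.05},
  {"x":0.028,"y":-0.011,"fingers":0.05},
  {"roll":-0.14,"fingers":0.05},
  {"roll":-0.14,"fingers":0.05},
  {"roll":-0.14,"fingers":0.05},
  {"roll":-0.14,"fingers":0.05},
  {"roll":-0.14,"fingers":0.05},
])

```text
schema error: expected keys x, y, z, roll, fingers
```

>>> servo_tool([
  {"roll":-0.14,"fingers":0.05},
  {"roll":-0.14,"fingers":0.05},
  {"fingers":0.05},
  {"fingers":0.05},
])

```text
schema error: expected keys x, y, z, roll, fingers
```

```bash
python3 - <<'E'
from h import *
o=r.get_obs();im=r.read_camera('wrist');cv2.imwrite('pics/w1.png',im)
print(o['tool_pos'],cv2.Rodrigues(np.array(o['orientation']))[0].round(3).tolist(),o['width'])
hsv=cv2.cvtColor(im,cv2.COLOR_BGR2HSV)
for q in r.silhouettes('spring','wrist')[:3]:
    b=np.array(q['bbox'])*[640,400,640,400];print(q['conf'],b.round())
    m=q['mask'].astype(np.uint8);rc=cv2.minAreaRect(np.argwhere(m)[:,::-1].astype(np.float32));bp=cv2.boxPoints(rc);print(w('wrist',bp,.0356,o).round(4).tolist())
E
```

```text
[ 0.24221113 -0.52151806  0.23132702] [[0.907, 0.421, 0.0], [0.421, -0.907, -0.0], [-0.0, 0.0, -1.0]] 0.9995601314976981
0.83 [277.  32.  69.  63.]
[[0.3197, -0.4045, 0.0356], [0.3805, -0.4205, 0.0356], [0.3768, -0.4491, 0.0356], [0.3148, -0.4342, 0.0356]]
```

View pics/w1.png

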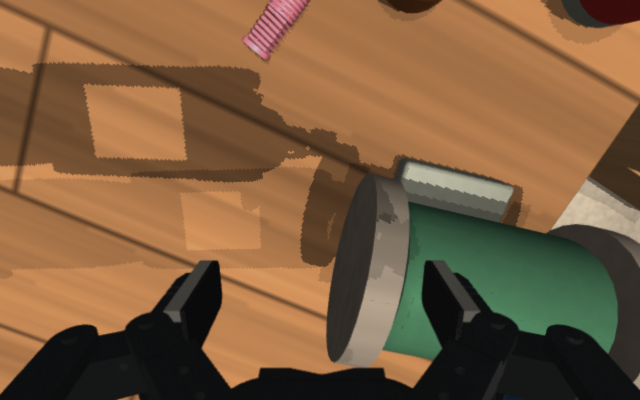

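The arm did not move, because every row needs all five keys. The picture shows only the pink look-alike at (275,25), so I'll send the moves again.

>>> servo_tool([
  {"x":0.04,"y":-0.02,"z":0,"roll":0,"fingers":0.05},
  {"x":0.04,"y":-0.02,"z":0,"roll":0,"fingers":0.05},
  {"x":0.04,"y":-0.02,"z":0,"roll":0,"fingers":0.05},
  {"x":0.04,"y":-0.02,"z":0,"roll":0,"fingers":0.05},
  {"x":0.04,"y":-0.02,"z":0,"roll":0,"fingers":0.05},
  {"x":0.04,"y":-0.02,"z":0,"roll":0,"fingers":0.05},
  {"x":0.028,"y":-0.011,"z":0,"roll":0,"fingers":0.05},
  {"x":0,"y":0,"z":0,"roll":-0.14,"fingers":0.05},
  {"x":0,"y":0,"z":0,"roll":-0.14,"fingers":0.05},
  {"x":0,"y":0,"z":0,"roll":-0.14,"fingers":0.05},
  {"x":0,"y":0,"z":0,"roll":-0.14,"fingers":0.05},
  {"x":0,"y":0,"z":0,"roll":-0.14,"fingers":0.05},
])

```text
time: 2.6
tool_pos: [0.4302, -0.2897, 0.2314]
orientation: [2.644, 1.696, 0.0]
contact_force: [-0.6, -0.6, -0.0]
width: 0.525
finger_force: 0.0
```

>>> servo_tool([
  {"x":0,"y":0,"z":0,"roll":-0.14,"fingers":0.05},
  {"x":0,"y":0,"z":0,"roll":-0.14,"fingers":0.05},
  {"x":0,"y":0,"z":0,"roll":0,"fingers":0.05},
  {"x":0,"y":0,"z":0,"roll":0,"fingers":0.05},
])

```text
time: 3.0
tool_pos: [0.4301, -0.2898, 0.2314]
orientation: [2.391, 2.038, -0.0]
contact_force: [0.4, 0.2, 0.1]
width: 0.522
finger_force: 0.0
```

```bash
python3 - <<'E'
from h import *
o=r.get_obs();im=r.read_camera('wrist');cv2.imwrite('pics/w2.png',im)
print(o['tool_pos'],cv2.Rodrigues(np.array(o['orientation']))[0].round(3).tolist(),o['width'])
for q in r.silhouettes('spring','wrist')[:3]:
    b=np.array(q['bbox'])*[640,400,640,400];print(q['conf'],b.round())
    m=q['mask'].astype(np.uint8);rc=cv2.minAreaRect(np.argwhere(m)[:,::-1].astype(np.float32));bp=cv2.boxPoints(rc);print(bp.round(),w('wrist',bp,.0356,o).round(4).tolist())
E
```

```text
[ 0.43009447 -0.28981553  0.23137279] [[0.158, 0.987, 0.0], [0.987, -0.158, -0.0], [-0.0, 0.0, -1.0]] 0.5223674564643579
0.83 [213. 158.  65.  67.]
[[181. 137.]
 [203. 119.]
 [248. 175.]
 [226. 193.]] [[0.3011, -0.2357, 0.0356], [0.3267, -0.2226, 0.0356], [0.3576, -0.2831, 0.0356], [0.3313, -0.2978, 0.0356]]
0.77 [288. 289.  29.  31.]
[[272. 299.]
 [273. 273.]
 [304. 275.]
 [302. 301.]] [[0.3522, -0.4281, 0.0356], [0.3607, -0.3958, 0.0356], [0.3933, -0.4035, 0.0356], [0.3856, -0.4361, 0.0356]]
0.7 [331. 149.  40.  78.]
[[310. 111.]
 [342. 108.]
 [347. 185.]
 [316. 187.]] [[0.4299, -0.2311, 0.0356], [0.4597, -0.2338, 0.0356], [0.4544, -0.3091, 0.0356], [0.4226, -0.3063, 0.0356]]
```

View pics/w2.png

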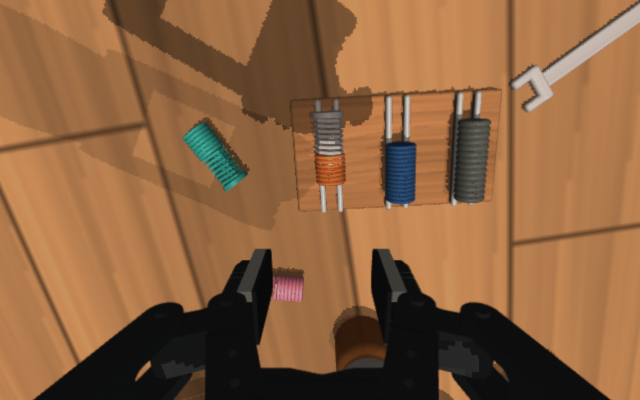

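The wrist view shows the spring at columns 314-345 and rows 110-187. Its orange part is at about (329,169), and the blue and dark springs are to its right. I'll measure the orange part and the axis.

```bash
python3 - <<'E'
from h import *
o=r.get_obs();im=cv2.imread('pics/w2.png');hsv=cv2.cvtColor(im,cv2.COLOR_BGR2HSV)
m=cv2.inRange(hsv,(3,170,110),(14,255,255));s=np.zeros_like(m);s[145:192,308:352]=m[145:192,308:352]
s=cv2.morphologyEx(s,cv2.MORPH_CLOSE,np.ones((5,5)))
pts=np.argwhere(s)[:,::-1].astype(float);print(len(pts),pts.min(0),pts.max(0))
rc=cv2.minAreaRect(pts.astype(np.float32));bp=cv2.boxPoints(rc);print(w('wrist',bp,.0406,o).round(4).tolist(),w('wrist',[rc[0]],.0406,o))
# rack edges (top z .012)
hs=w('wrist',[[293,101],[299,211],[500,90],[494,204]],.012,o);print(hs.round(4).tolist())
for a,b in((0,1),(2,3)):
  d=hs[a]-hs[b];print(np.degrees(np.arctan2(d[1],d[0])))
d=w('wrist',[[318,100],[324,210],[337,100],[341,210]],.02,o)
for a,b in((0,1),(2,3)):
  e=d[a]-d[b];print(np.degrees(np.arctan2(e[1],e[0])),d[a],d[b])
R=cv2.Rodrigues(np.array(o['orientation']))[0]
print(R.T@(w('wrist',[rc[0]],.0406,o)[0]-o['tool_pos']))
E
```

```text
864 [315. 154.] [345. 185.]
[[0.4267, -0.2734, 0.0406], [0.4556, -0.2762, 0.0406], [0.4531, -0.3069, 0.0406], [0.4235, -0.304, 0.0406]] [[ 0.43975475 -0.28994374  0.0406    ]]
[[0.4133, -0.2203, 0.012], [0.3986, -0.3369, 0.012], [0.6202, -0.2419, 0.012], [0.6128, -0.3626, 0.012]]
82.84889919271343
86.49052347176563
84.06530337294609 [ 0.43840429 -0.22308854  0.02      ] [ 0.42653134 -0.33730423  0.02      ]
83.90842596726557 [ 0.45689125 -0.22601758  0.02      ] [ 0.44470691 -0.3401882   0.02      ]
[0.00141225 0.00955647 0.19074007]
```

>>> servo_tool([
  {"x":0.001,"y":0.0095,"z":0,"roll":-0.055,"fingers":0.05},
  {"x":0,"y":0,"z":0.04,"roll":0,"fingers":0.05},
  {"x":0,"y":0,"z":0.04,"roll":0,"fingers":0.05},
  {"x":0,"y":0,"z":0.04,"roll":0,"fingers":0.05},
  {"x":0,"y":0,"z":0,"roll":0,"fingers":0.05},
  {"x":0,"y":0,"z":0,"roll":0,"fingers":0.05},
])

```text
time: 3.7
tool_pos: [0.4399, -0.2905, 0.1118]
orientation: [-2.331, -2.105, 0.0]
contact_force: [0.1, -0.5, -0.3]
width: 0.521
finger_force: 0.0
```

```bash
python3 - <<'E'
from h import *
o=r.get_obs();im=r.read_camera('wrist');cv2.imwrite('pics/w3.png',im)
hsv=cv2.cvtColor(im,cv2.COLOR_BGR2HSV)
m=cv2.inRange(hsv,(3,170,110),(14,255,255))
m=cv2.morphologyEx(m,cv2.MORPH_CLOSE,np.ones((7,7)))
n,l,st,ce=cv2.connectedComponentsWithStats(m);i=1+st[1:,4].argmax();print(st[i])
pts=np.argwhere(l==i)[:,::-1].astype(np.float32);rc=cv2.minAreaRect(pts);bp=cv2.boxPoints(rc)
R=cv2.Rodrigues(np.array(o['orientation']))[0];print(o['tool_pos'],o['contact_force'])
print((( w('wrist',np.vstack([bp,rc[0]]),.0406,o)-o['tool_pos'])@R).round(4).tolist())
E
```

```text
[ 298  188   45   48 1807]
[ 0.43991451 -0.29053052  0.1117644 ] [ 0.05727056 -0.53203641 -0.33239521]
[[0.0162, -0.0139, 0.0712], [0.0162, 0.0143, 0.0712], [-0.0164, 0.0149, 0.0712], [-0.0164, -0.0146, 0.0712], [0.0003, 0.0002, 0.0712]]
```

View pics/w3.png

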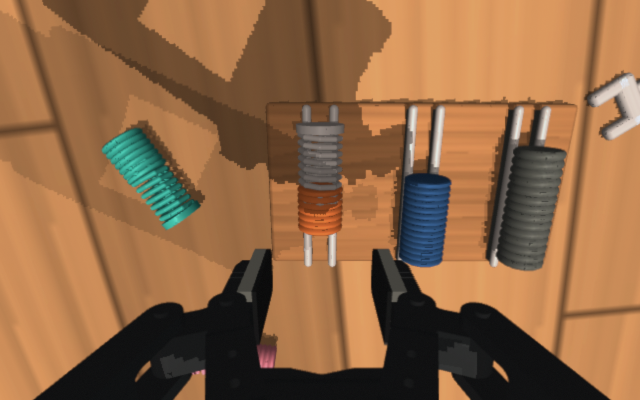

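The spring is centred between the fingers, with its orange part at about (320,210) and its axis upright in the picture. I'll descend, grip and lift.

>>> servo_tool([
  {"x":0,"y":0,"z":0.03,"roll":0,"fingers":0.05},
  {"x":0,"y":0,"z":0.03,"roll":0,"fingers":0.05},
  {"x":0,"y":0,"z":0.02,"roll":0,"fingers":0.05},
  {"x":0,"y":0,"z":0.0155,"roll":0,"fingers":0.05},
  {"x":0,"y":0,"z":0,"roll":0,"fingers":-1},
  {"x":0,"y":0,"z":0,"roll":0,"fingers":-1},
  {"x":0,"y":0,"z":0,"roll":0,"fingers":-1},
  {"x":0,"y":0,"z":0,"roll":0,"fingers":-1},
  {"x":0,"y":0,"z":0,"roll":0,"fingers":-1},
])

```text
time: 4.65
tool_pos: [0.4408, -0.2912, 0.0176]
orientation: [2.328, 2.104, 0.001]
contact_force: [-2.7, -0.6, 6.7]
width: 0.341
finger_force: 61.8
```

>>> servo_tool([
  {"x":0,"y":0,"z":-0.03,"roll":0,"fingers":-1},
  {"x":0,"y":0,"z":-0.04,"roll":0,"fingers":-1},
  {"x":0,"y":0,"z":-0.04,"roll":0,"fingers":-1},
  {"x":0,"y":0,"z":-0.04,"roll":0,"fingers":-1},
])

```text
time: 5.05
tool_pos: [0.4399, -0.2903, 0.168]
orientation: [2.33, 2.105, 0.001]
contact_force: [1.7, 0.3, -1.3]
width: 0.34
finger_force: 60.6
```

>>> servo_tool([
  {"x":0.02,"y":0,"z":-0.02,"roll":0,"fingers":-1},
  {"x":0.04,"y":0.002,"z":-0.03,"roll":0,"fingers":-1},
  {"x":0.04,"y":0.002,"z":0,"roll":0,"fingers":-1},
  {"x":0.04,"y":0.002,"z":0,"roll":0,"fingers":-1},
  {"x":0.04,"y":0.002,"z":0,"roll":0,"fingers":-1},
  {"x":0.04,"y":0.002,"z":0,"roll":0,"fingers":-1},
  {"x":0.04,"y":0.002,"z":0,"roll":0,"fingers":-1},
  {"x":0.04,"y":0.002,"z":0,"roll":0,"fingers":-1},
  {"x":0.04,"y":0.003,"z":0,"roll":0,"fingers":-1},
  {"x":0.03,"y":0.003,"z":0,"roll":0,"fingers":-1},
  {"x":0.008,"y":0,"z":0,"roll":0.103,"fingers":-1},
  {"x":0,"y":0,"z":0,"roll":0,"fingers":-1},
])

```text
time: 6.25
tool_pos: [0.4979, 0.0852, 0.2161]
orientation: [2.433, 1.987, 0.002]
contact_force: [0.3, -0.7, -1.7]
width: 0.342
finger_force: 60.8
```

```bash
python3 - <<'E'
from h import *
o=r.get_obs();im=r.read_camera('wrist');cv2.imwrite('pics/w4.png',im)
print(o['tool_pos'],cv2.Rodrigues(np.array(o['orientation']))[0].round(3).tolist(),o['width'])
im=r.read_camera('top');cv2.imwrite('pics/top1.png',im)
E
```

```text
[0.49790246 0.08524187 0.21612778] [[0.2, 0.98, 0.001], [0.98, -0.2, 0.0], [0.001, 0.001, -1.0]] 0.34249278528314686
```

View pics/w4.png

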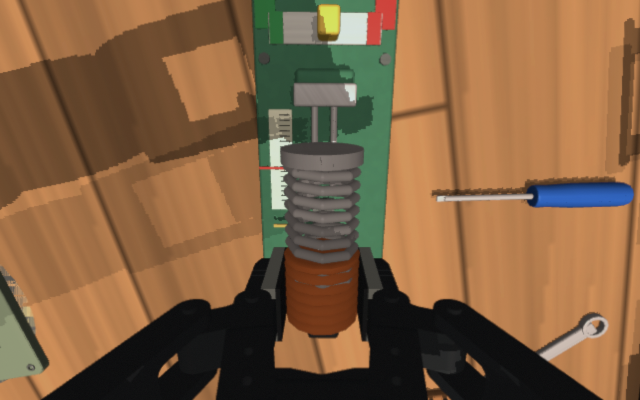

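The wrist view shows the held spring and, behind it, the anvil (columns 294-356, rows 83-106) and the rods (columns 314 and 334). The red line is at row 168, the pointer at row 226 and the tally at (328,22). I'll fit the tester frame from these.

```bash
python3 - <<'E'
from h import *
o=r.get_obs();im=cv2.imread('pics/w4.png')
R=cv2.Rodrigues(np.array(o['orientation']))[0]
hsv=cv2.cvtColor(im,cv2.COLOR_BGR2HSV);g=cv2.inRange(hsv,(50,70,20),(85,255,220))
L=[];Rr=[]
for y in list(range(66,160,3)):
    c=np.where(g[y,235:410])[0]+235
    if len(c): L.append([c.min(),y]);Rr.append([c.max(),y])
def fit(P,z):
    p=w('wrist',P,z,o)[:,:2];f=cv2.fitLine(p.astype(np.float32),cv2.DIST_HUBER,0,1e-5,1e-5).ravel();return f
T0=np.array([.5024,.0994]);
fl,fr=fit(L,.02),fit(Rr,.02)
for f in(fl,fr):print(np.degrees(np.arctan2(f[1],f[0]))%180, f[2:])
yaw=np.radians(78.1);yd=np.array([np.cos(yaw),np.sin(yaw)]);xd=np.array([yd[1],-yd[0]])
def T(px,z): 
    p=w('wrist',px,z,o)[:,:2]-T0;return (np.c_[p@xd,p@yd]*1000).round(1).tolist()
print('edges',T([L[0],L[-1],Rr[0],Rr[-1]],.02))
print('rods',T([[314,110],[314,138],[334,110],[334,138]],.029))
print('anvil top corners',T([[294,84],[356,84],[294,106],[356,106]],.075))
print('anvil foot',T([[294,84],[356,84],[294,106],[356,106]],.031))
print('red',T([[262,168],[280,168]],.03),'ptr',T([[280,226]],.032),'tally',T([[328,22]],.0645))
print('tcp',(np.array(o['tool_pos'][:2])-T0)@xd,(np.array(o['tool_pos'][:2])-T0)@yd, np.degrees(np.arctan2(R[1,0],R[0,0])))
# held spring
print('orange', ((w('wrist',[[285,250],[359,250],[287,320],[357,320]],o['tool_pos'][2]+.018,o)-o['tool_pos'])@R).round(4).tolist())
cv2.imwrite('pics/c2.png',cv2.resize(im[0:240,220:420],None,fx=2.5,fy=2.5,interpolation=2))
E
```

```text
77.984184 [0.4500287 0.1500518]
77.90112 [0.57638776 0.135598  ]
edges [[-61.8, 80.9], [-62.1, -5.5], [64.9, 81.8], [64.7, -4.6]]
rods [[-7.5, 42.4], [-7.4, 16.7], [11.0, 42.6], [11.5, 16.8]]
anvil top corners [[-22.1, 64.4], [26.2, 64.7], [-22.4, 47.8], [26.8, 48.1]]
anvil foot [[-25.4, 65.2], [30.4, 65.6], [-25.7, 46.0], [31.1, 46.4]]
red [[-57.8, -12.4], [-40.3, -12.3]] ptr [[-41.8, -71.8]] tally [[4.0, 110.3]]
tcp -0.0014342249577489132 -0.01644734449215285 78.44584168642685
orange [[0.0157, -0.0133, -0.018], [0.0157, 0.016, -0.018], [-0.017, -0.0135, -0.018], [-0.017, 0.0162, -0.018]]
```

View pics/c2.png

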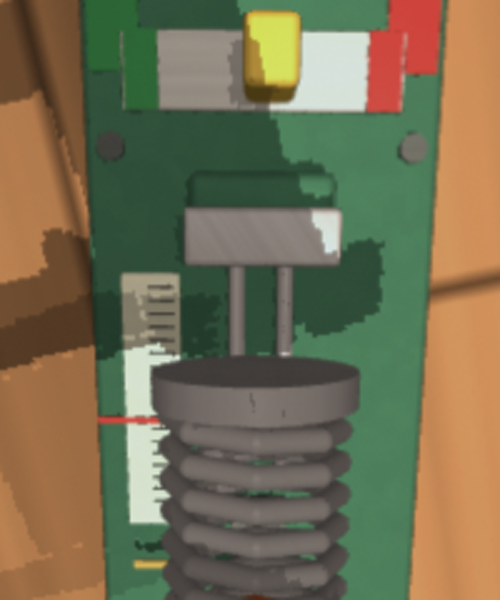

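>>> servo_tool([
  {"x":-0.007,"y":0.0024,"z":0.03,"roll":0.008,"fingers":-1},
  {"x":0,"y":0,"z":0.04,"roll":0,"fingers":-1},
  {"x":0,"y":0,"z":0.04,"roll":0,"fingers":-1},
  {"x":0,"y":0,"z":0.04,"roll":0,"fingers":-1},
  {"x":0,"y":0,"z":0.02,"roll":0,"fingers":-1},
  {"x":0,"y":0,"z":0.01,"roll":0,"fingers":-1},
  {"x":0,"y":0,"z":0,"roll":0,"fingers":-1},
])

```text
time: 7.05
tool_pos: [0.4982, 0.0756, 0.0351]
orientation: [-2.444, -1.973, 0.003]
contact_force: [-0.2, 0.8, -1.3]
width: 0.338
finger_force: 60.7
```

>>> servo_tool([
  {"x":0,"y":0,"z":0.005,"roll":0,"fingers":-1},
  {"x":0,"y":0,"z":0.004,"roll":0,"fingers":-1},
  {"x":0,"y":0,"z":0,"roll":0,"fingers":-1},
])

```text
time: 7.35
tool_pos: [0.4988, 0.0763, 0.0272]
orientation: [2.443, 1.974, 0.001]
contact_force: [-0.7, 0.6, -1.5]
width: 0.342
finger_force: 60.7
```

>>> servo_tool([
  {"x":0,"y":0,"z":0.0015,"roll":0,"fingers":-1},
  {"x":0,"y":0,"z":0,"roll":0,"fingers":-0.2},
  {"x":0,"y":0,"z":0,"roll":0,"fingers":-0.05},
  {"x":0,"y":0,"z":0,"roll":0,"fingers":-0.05},
  {"x":0,"y":0,"z":0,"roll":0,"fingers":-0.05},
  {"x":0,"y":0,"z":-0.02,"roll":0,"fingers":-0.05},
  {"x":0,"y":0,"z":-0.04,"roll":0,"fingers":-0.05},
  {"x":0,"y":0,"z":-0.04,"roll":0,"fingers":-0.05},
  {"x":0,"y":0,"z":-0.04,"roll":0,"fingers":-0.05},
  {"x":0,"y":0,"z":-0.04,"roll":0,"fingers":-0.05},
  {"x":0,"y":0,"z":0,"roll":0,"fingers":-0.05},
])

```text
time: 8.45
tool_pos: [0.5019, 0.0768, 0.2111]
orientation: [2.439, 1.97, 0.017]
contact_force: [0.4, 0.8, 0.5]
width: 0.474
finger_force: 0.0
```

```bash
python3 - <<'E'
from h import *
o=r.get_obs();im=r.read_camera('wrist');cv2.imwrite('pics/w5.png',im)
print(o['tool_pos'],o['contact_force'],o['width'])
E
```

```text
[0.50187612 0.07683546 0.21107333] [0.37450604 0.7528683  0.49333549] 0.4735999622599812
```

View pics/w5.png

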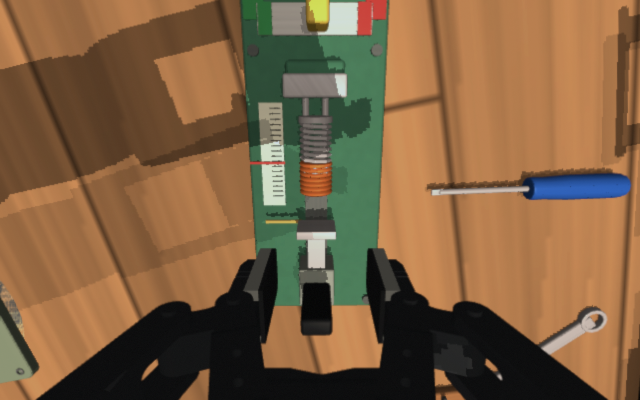

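The spring is seated in the cradle at about (316,155), between the ram face at row 232 and the anvil at row 85. The handle is at about (316,307). I'll work out the move to grip the handle.

```bash
python3 - <<'E'
from h import *
o=r.get_obs();R=cv2.Rodrigues(np.array(o['orientation']))[0];print(o['tool_pos'],R.round(3).tolist())
T0=np.array([.5024,.0994]);yaw=np.radians(78.0);yd=np.array([np.cos(yaw),np.sin(yaw)]);xd=np.array([yd[1],-yd[0]])
def T(px,z): 
    p=w('wrist',px,z,o)[:,:2]-T0;return (np.c_[p@xd,p@yd]*1000).round(1).tolist()
print('handle top',T([[302,333],[331,333],[302,284],[331,284]],.118))
print('spring',T([[301,180],[331,180],[300,122],[332,122]],.0436),'disc',T([[316,117]],.0586),'orange end',T([[316,197]],.0436))
print('ramface top',T([[297,220],[335,220]],.064),'ptr',T([[280,222]],.032),'red',T([[268,163]],.03),'anvil',T([[284,96],[346,96]],.075),'tally',T([[318,10]],.0645))
C=T0+.0012*xd-.001*yd
for y in(-.130,):
    P=C+y*yd;d=np.r_[P,.080]-o['tool_pos'];print(P,d@R)
E
```

```text
[0.50010902 0.07659288 0.20809099] [[0.21, 0.978, 0.007], [0.978, -0.21, 0.001], [0.002, 0.006, -1.0]]
handle top [[-11.6, -132.1], [11.7, -132.3], [-10.8, -87.4], [11.4, -87.6]]
spring [[-14.0, -24.4], [13.4, -24.5], [-13.9, 27.6], [14.0, 27.5]] disc [[0.2, 32.8]] orange end [[-0.4, -40.7]]
ramface top [[-17.1, -55.7], [16.5, -55.8]] ptr [[-36.1, -69.8]] red [[-45.5, -11.3]] anvil [[-24.0, 49.7], [23.4, 49.6]] tally [[2.2, 111.1]]
[ 0.47633735 -0.02898683] [-0.10849278 -0.00183906  0.12784914]
```

>>> servo_tool([
  {"x":-0.036,"y":-0.001,"z":0,"roll":0,"fingers":0.3},
  {"x":-0.036,"y":-0.001,"z":0,"roll":0,"fingers":0.3},
  {"x":-0.0365,"y":0,"z":0,"roll":0,"fingers":0.3},
  {"x":0,"y":0,"z":0.03,"roll":0,"fingers":0.3},
  {"x":0,"y":0,"z":0.03,"roll":0,"fingers":0.3},
  {"x":0,"y":0,"z":0.03,"roll":0,"fingers":0.3},
  {"x":0,"y":0,"z":0.02,"roll":0,"fingers":0.3},
  {"x":0,"y":0,"z":0.018,"roll":0,"fingers":0.3},
  {"x":0,"y":0,"z":0,"roll":0,"fingers":0.3},
  {"x":0,"y":0,"z":0,"roll":0,"fingers":0.3},
])

```text
time: 9.5
tool_pos: [0.4731, -0.0292, 0.0766]
orientation: [-2.443, -1.973, 0.003]
contact_force: [-0.3, -0.4, 0.1]
width: 0.654
finger_force: 0.0
```

```bash
python3 - <<'E'
from h import *
o=r.get_obs();im=r.read_camera('wrist');cv2.imwrite('pics/w6.png',im)
print(o['tool_pos'],o['contact_force'],o['width'],cv2.Rodrigues(np.array(o['orientation']))[0].round(3).tolist())
E
```

```text
[ 0.47309852 -0.02922559  0.07659208] [-0.27794716 -0.36846555  0.05533735] 0.6538340172713862 [[0.21, 0.978, -0.002], [0.978, -0.21, 0.0], [-0.0, -0.002, -1.0]]
```

View pics/w6.png

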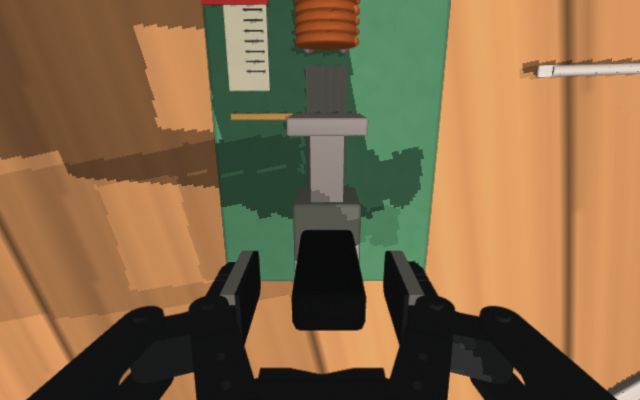

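The handle is centred at about column 329, against a finger midpoint of about 322. I'll shift 3 mm and grip it.

>>> servo_tool([
  {"x":0,"y":0.003,"z":-0.003,"roll":0,"fingers":0.3},
  {"x":0,"y":0,"z":0,"roll":0,"fingers":0},
  {"x":0,"y":0,"z":0,"roll":0,"fingers":-1},
  {"x":0,"y":0,"z":0,"roll":0,"fingers":-1},
  {"x":0,"y":0,"z":0,"roll":0,"fingers":-1},
  {"x":0,"y":0,"z":0,"roll":0,"fingers":-1},
  {"x":0,"y":0,"z":0,"roll":0,"fingers":-1},
])

```text
time: 10.25
tool_pos: [0.4756, -0.0297, 0.0811]
orientation: [-2.443, -1.973, 0.002]
contact_force: [-4.2, 0.9, 7.3]
width: 0.295
finger_force: 60.4
```

>>> servo_tool([
  {"x":0.002,"y":0,"z":0,"roll":0,"fingers":-1},
  {"x":0.002,"y":0,"z":0,"roll":0,"fingers":-1},
  {"x":0.002,"y":0,"z":0,"roll":0,"fingers":-1},
  {"x":0.002,"y":0,"z":0,"roll":0,"fingers":-1},
])

```text
time: 10.65
tool_pos: [0.4767, -0.0245, 0.0811]
orientation: [2.441, 1.975, -0.008]
contact_force: [-6.7, -12.6, 8.4]
width: 0.293
finger_force: 60.6
```

>>> servo_tool([
  {"x":0.002,"y":0,"z":0,"roll":0,"fingers":-1},
  {"x":0.002,"y":0,"z":0,"roll":0,"fingers":-1},
])

```text
time: 10.85
tool_pos: [0.4775, -0.0206, 0.0811]
orientation: [2.441, 1.975, -0.008]
contact_force: [-5.4, -13.3, 8.1]
width: 0.301
finger_force: 60.6
```

>>> servo_tool([
  {"x":0.002,"y":0,"z":0,"roll":0,"fingers":-1},
  {"x":0.002,"y":0,"z":0,"roll":0,"fingers":-1},
])

```text
time: 11.05
tool_pos: [0.4783, -0.0167, 0.0811]
orientation: [2.441, 1.975, -0.008]
contact_force: [-6.4, -11.7, 8.6]
width: 0.296
finger_force: 60.6
```

>>> servo_tool([
  {"x":0.002,"y":0,"z":0,"roll":0,"fingers":-1},
  {"x":0.002,"y":0,"z":0,"roll":0,"fingers":-1},
  {"x":0.002,"y":0,"z":0,"roll":0,"fingers":-1},
  {"x":0.002,"y":0,"z":0,"roll":0,"fingers":-1},
  {"x":0.002,"y":0,"z":0,"roll":0,"fingers":-1},
])

```text
time: 11.55
tool_pos: [0.4804, -0.007, 0.0811]
orientation: [2.441, 1.975, -0.008]
contact_force: [-6.0, -11.9, 8.3]
width: 0.298
finger_force: 60.6
```

>>> servo_tool([
  {"x":0.002,"y":0,"z":0,"roll":0,"fingers":-1},
  {"x":0.002,"y":0,"z":0,"roll":0,"fingers":-1},
  {"x":0.002,"y":0,"z":0,"roll":0,"fingers":-1},
  {"x":0.002,"y":0,"z":0,"roll":0,"fingers":-1},
])

```text
time: 11.95
tool_pos: [0.4821, 0.0008, 0.0811]
orientation: [2.441, 1.975, -0.009]
contact_force: [-6.7, -13.6, 8.7]
width: 0.296
finger_force: 60.6
```

>>> servo_tool([
  {"x":0.002,"y":0,"z":0,"roll":0,"fingers":-1},
  {"x":0.002,"y":0,"z":0,"roll":0,"fingers":-1},
  {"x":0.002,"y":0,"z":0,"roll":0,"fingers":-1},
])

```text
time: 12.25
tool_pos: [0.4833, 0.0064, 0.0811]
orientation: [2.441, 1.975, -0.009]
contact_force: [-6.4, -12.6, 8.7]
width: 0.293
finger_force: 60.6
```

>>> servo_tool([
  {"x":0.002,"y":0,"z":0,"roll":0,"fingers":-1},
  {"x":0.002,"y":0,"z":0,"roll":0,"fingers":-1},
])

```text
time: 12.45
tool_pos: [0.4841, 0.0103, 0.0811]
orientation: [2.441, 1.975, -0.009]
contact_force: [-6.1, -13.4, 9.6]
width: 0.299
finger_force: 60.6
```

>>> servo_tool([
  {"x":0.001,"y":0,"z":0,"roll":0,"fingers":-1},
  {"x":0.001,"y":0,"z":0,"roll":0,"fingers":-1},
])

```text
time: 12.65
tool_pos: [0.4845, 0.0123, 0.0811]
orientation: [2.441, 1.975, -0.009]
contact_force: [-6.7, -12.8, 8.0]
width: 0.292
finger_force: 60.6
```

>>> servo_tool([
  {"x":0.001,"y":0,"z":0,"roll":0,"fingers":-1},
  {"x":0.001,"y":0,"z":0,"roll":0,"fingers":-1},
])

```text
time: 12.85
tool_pos: [0.4849, 0.0142, 0.0811]
orientation: [2.441, 1.975, -0.009]
contact_force: [-6.5, -13.1, 8.3]
width: 0.295
finger_force: 60.6
```

>>> servo_tool([
  {"x":0.001,"y":0,"z":0,"roll":0,"fingers":-1},
  {"x":0.001,"y":0,"z":0,"roll":0,"fingers":-1},
])

```text
time: 13.05
tool_pos: [0.4853, 0.0161, 0.0811]
orientation: [2.441, 1.975, -0.009]
contact_force: [-7.1, -14.0, 8.5]
width: 0.295
finger_force: 60.6
```

>>> servo_tool([
  {"x":0.001,"y":0,"z":0,"roll":0,"fingers":-1},
  {"x":0.001,"y":0,"z":0,"roll":0,"fingers":-1},
])

```text
time: 13.25
tool_pos: [0.4857, 0.0179, 0.0811]
orientation: [2.44, 1.975, -0.01]
contact_force: [-6.1, -15.3, 8.6]
width: 0.297
finger_force: 60.7
```

>>> servo_tool([
  {"x":0.001,"y":0,"z":0,"roll":0,"fingers":-1},
  {"x":0.001,"y":0,"z":0,"roll":0,"fingers":-1},
])

```text
time: 13.45
tool_pos: [0.486, 0.0195, 0.0811]
orientation: [2.44, 1.975, -0.011]
contact_force: [-6.3, -17.3, 9.5]
width: 0.295
finger_force: 60.8
```

>>> servo_tool([
  {"x":0.001,"y":0,"z":0,"roll":0,"fingers":-1},
  {"x":0.001,"y":0,"z":0,"roll":0,"fingers":-1},
])

```text
time: 13.65
tool_pos: [0.4863, 0.021, 0.0811]
orientation: [2.439, 1.975, -0.012]
contact_force: [-6.8, -18.6, 9.5]
width: 0.298
finger_force: 60.8
```

>>> servo_tool([
  {"x":0.001,"y":0,"z":0,"roll":0,"fingers":-1},
  {"x":0.001,"y":0,"z":0,"roll":0,"fingers":-1},
])

```text
time: 13.85
tool_pos: [0.4867, 0.0226, 0.0811]
orientation: [2.439, 1.975, -0.013]
contact_force: [-7.7, -20.2, 9.1]
width: 0.295
finger_force: 60.8
```

>>> servo_tool([
  {"x":0.0005,"y":0,"z":0,"roll":0,"fingers":-1},
])

```text
time: 13.95
tool_pos: [0.4867, 0.0229, 0.0811]
orientation: [2.439, 1.975, -0.013]
contact_force: [-7.7, -19.9, 9.6]
width: 0.292
finger_force: 60.8
```

>>> servo_tool([
  {"x":0.0005,"y":0,"z":0,"roll":0,"fingers":-1},
])

```text
time: 14.05
tool_pos: [0.4868, 0.0233, 0.0811]
orientation: [2.439, 1.975, -0.013]
contact_force: [-7.2, -21.3, 9.6]
width: 0.294
finger_force: 60.8
```

>>> servo_tool([
  {"x":-0.001,"y":0,"z":0,"roll":0,"fingers":-1},
  {"x":-0.001,"y":0,"z":0,"roll":0,"fingers":-1},
  {"x":-0.001,"y":0,"z":0,"roll":0,"fingers":-1},
  {"x":0,"y":0,"z":0,"roll":0,"fingers":-1},
])

```text
time: 14.45
tool_pos: [0.4869, 0.0233, 0.0811]
orientation: [2.443, 1.975, -0.006]
contact_force: [-5.8, -6.5, 7.6]
width: 0.297
finger_force: 60.5
```

>>> servo_tool([
  {"x":-0.001,"y":0,"z":0,"roll":0,"fingers":-1},
  {"x":0,"y":0,"z":0,"roll":0,"fingers":-0.2},
  {"x":0,"y":0,"z":0,"roll":0,"fingers":0.1},
  {"x":0,"y":0,"z":0,"roll":0,"fingers":0.1},
  {"x":0,"y":0,"z":0,"roll":0,"fingers":0.1},
  {"x":0,"y":0,"z":-0.03,"roll":0,"fingers":0.1},
  {"x":0,"y":0,"z":-0.04,"roll":0,"fingers":0.1},
  {"x":0,"y":0,"z":-0.04,"roll":0,"fingers":0.1},
  {"x":0,"y":0,"z":-0.03,"roll":0,"fingers":0.1},
  {"x":0.03,"y":0,"z":0,"roll":0,"fingers":0.1},
  {"x":0.03,"y":0,"z":0,"roll":0,"fingers":0.1},
  {"x":0,"y":0,"z":0,"roll":0,"fingers":0.1},
])

```text
time: 15.65
tool_pos: [0.5017, 0.085, 0.2205]
orientation: [-2.441, -1.977, -0.003]
contact_force: [-0.4, 0.3, 0.0]
width: 0.545
finger_force: 0.0
```

>>> servo_tool([
  {"x":0,"y":0,"z":0,"roll":0,"fingers":-1},
  {"x":0,"y":0,"z":0,"roll":0,"fingers":-1},
  {"x":0,"y":0,"z":0,"roll":0,"fingers":-1},
  {"x":0,"y":0,"z":0,"roll":0,"fingers":-1},
])

```text
time: 16.05
tool_pos: [0.5008, 0.0819, 0.2202]
orientation: [2.445, 1.973, -0.001]
contact_force: [-0.3, 0.5, -0.3]
width: 0.0
finger_force: 0.0
```

```bash
python3 - <<'E'
from h import *
o=r.get_obs();im=r.read_camera('wrist');cv2.imwrite('pics/w7.png',cv2.resize(im[0:300,180:480],None,fx=2,fy=2,interpolation=2))
cv2.imwrite('pics/w7raw.png',im);np.save('w7.npy',np.r_[o['tool_pos'],o['orientation']])
print(o['tool_pos'],o['contact_force'],o['width'],cv2.Rodrigues(np.array(o['orientation']))[0].round(3).tolist())
E
```

```text
[0.50077934 0.08187115 0.22017691] [-0.31724718  0.51447637 -0.28942558] 4.17528344822011e-05 [[0.211, 0.977, -0.0], [0.977, -0.211, -0.0], [-0.0, -0.0, -1.0]]
```

View pics/w7.png

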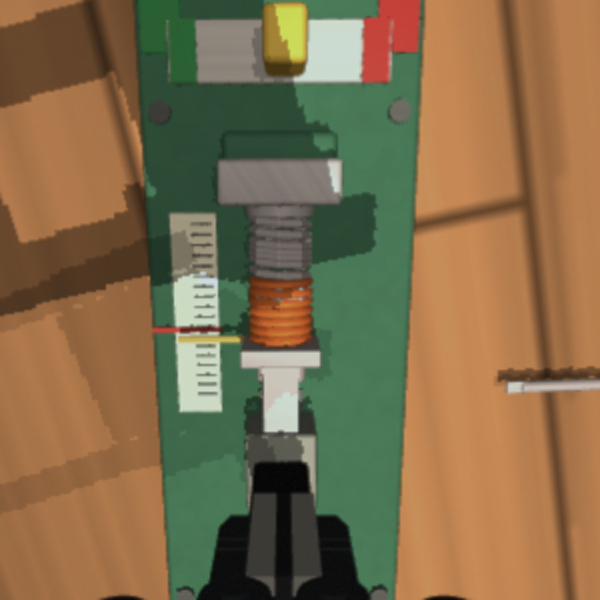

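The brass pointer (crop row 340) has stopped about 5 raw pixels, roughly 4 mm, short of the red line (row 330), so the tally belongs at the green end. The spring sits straight between the ram and the anvil.

```bash
python3 - <<'E'
from h import *
v=np.load('w7.npy');o={'tool_pos':v[:3],'orientation':v[3:]};R=cv2.Rodrigues(v[3:])[0]
T0=np.array([.5024,.0994])
yaw=np.radians(78.0);yd=np.array([np.cos(yaw),np.sin(yaw)]);xd=np.array([yd[1],-yd[0]])
def T(px,z): 
    p=w('wrist',np.array(px)/2+[180,0],z,o)[:,:2]-T0;return (np.c_[p@xd,p@yd]*1000).round(1).tolist()
print('ptr',T([[210,340]],.032),'red',T([[180,330]],.032),'tally top',T([[264,5],[305,5],[264,58],[305,58]],.0645),'anvil',T([[218,204],[341,204]],.075))
print('track',T([[168,50],[391,50]],.025),'orange',T([[249,310],[312,310]],.0436))
print('tcp now',r.get_obs()['tool_pos'])
o=r.get_obs();R=cv2.Rodrigues(o['orientation'])[0]
P=T0+.0007*xd+.040*xd+.115*yd;print(P,(np.r_[P,.048]-o['tool_pos'])@R)
E
```

```text
ptr [[-32.4, -15.4]] red [[-46.8, -10.4]] tally top [[-3.7, 123.7], [12.1, 123.6], [-3.9, 105.0], [12.2, 104.9]] anvil [[-22.7, 49.9], [26.7, 49.8]]
track [[-47.4, 114.6], [51.5, 114.3]] orange [[-12.5, 1.4], [16.8, 1.3]]
tcp now [0.50082579 0.08196783 0.22021799]
[0.56612045 0.20342497] [0.13254655 0.03817649 0.17218663]
```

>>> servo_tool([
  {"x":0.033,"y":0.0095,"z":0,"roll":0,"fingers":-1},
  {"x":0.033,"y":0.0095,"z":0,"roll":0,"fingers":-1},
  {"x":0.033,"y":0.0095,"z":0,"roll":0,"fingers":-1},
  {"x":0.033,"y":0.0095,"z":0,"roll":0,"fingers":-1},
  {"x":0,"y":0,"z":0.04,"roll":0,"fingers":-1},
  {"x":0,"y":0,"z":0.04,"roll":0,"fingers":-1},
  {"x":0,"y":0,"z":0.04,"roll":0,"fingers":-1},
  {"x":0,"y":0,"z":0.04,"roll":0,"fingers":-1},
  {"x":0,"y":0,"z":0.012,"roll":0,"fingers":-1},
  {"x":0,"y":0,"z":0,"roll":0,"fingers":-1},
])

```text
time: 17.1
tool_pos: [0.5649, 0.203, 0.0467]
orientation: [-2.443, -1.973, 0.006]
contact_force: [-0.5, 0.2, 0.6]
width: 0.002
finger_force: 0.0
```

>>> servo_tool([
  {"x":0,"y":-0.007,"z":0,"roll":0,"fingers":-1},
  {"x":0,"y":-0.007,"z":0,"roll":0,"fingers":-1},
  {"x":0,"y":-0.006,"z":0,"roll":0,"fingers":-1},
  {"x":0,"y":-0.006,"z":0,"roll":0,"fingers":-1},
  {"x":0,"y":-0.006,"z":0,"roll":0,"fingers":-1},
  {"x":0,"y":-0.005,"z":0,"roll":0,"fingers":-1},
])

```text
time: 17.7
tool_pos: [0.5297, 0.2117, 0.049]
orientation: [2.443, 1.974, 0.003]
contact_force: [2.3, -1.2, 1.3]
width: -0.004
finger_force: 1.1
```

>>> servo_tool([
  {"x":0,"y":-0.004,"z":0,"roll":0,"fingers":-1},
  {"x":0,"y":-0.004,"z":0,"roll":0,"fingers":-1},
])

```text
time: 17.9
tool_pos: [0.5217, 0.2132, 0.0483]
orientation: [2.444, 1.974, 0.001]
contact_force: [1.7, 0.5, 1.6]
width: 0.002
finger_force: 1.1
```

>>> servo_tool([
  {"x":0,"y":-0.003,"z":0,"roll":0,"fingers":-1},
  {"x":0,"y":-0.003,"z":0,"roll":0,"fingers":-1},
])

```text
time: 18.1
tool_pos: [0.5159, 0.2144, 0.0482]
orientation: [2.444, 1.974, 0.0]
contact_force: [2.6, -0.5, 1.4]
width: -0.002
finger_force: 1.1
```

>>> servo_tool([
  {"x":0,"y":-0.003,"z":0,"roll":0,"fingers":-1},
  {"x":0,"y":-0.002,"z":0,"roll":0,"fingers":-1},
])

```text
time: 18.3
tool_pos: [0.5142, 0.2149, 0.0485]
orientation: [2.438, 1.973, 0.009]
contact_force: [12.7, -5.0, -4.1]
width: 0.002
finger_force: 6.7
```

>>> servo_tool([
  {"x":0,"y":-0.002,"z":0,"roll":0,"fingers":-1},
  {"x":0,"y":-0.001,"z":0,"roll":0,"fingers":-1},
])

```text
time: 18.5
tool_pos: [0.5141, 0.2151, 0.0487]
orientation: [2.434, 1.972, 0.015]
contact_force: [18.3, -7.6, -7.5]
width: 0.003
finger_force: 9.3
```

The tally is at its stop. I'll back off, rise and check.

>>> servo_tool([
  {"x":0,"y":0.01,"z":0,"roll":0,"fingers":-1},
  {"x":0,"y":0.01,"z":0,"roll":0,"fingers":-1},
  {"x":0,"y":0,"z":-0.04,"roll":0,"fingers":-1},
  {"x":0,"y":0,"z":-0.04,"roll":0,"fingers":-1},
  {"x":0,"y":0,"z":-0.04,"roll":0,"fingers":-1},
  {"x":0,"y":0,"z":-0.04,"roll":0,"fingers":-1},
  {"x":-0.04,"y":0,"z":0,"roll":0,"fingers":-1},
  {"x":-0.04,"y":0,"z":0,"roll":0,"fingers":-1},
  {"x":-0.04,"y":0,"z":0,"roll":0,"fingers":-1},
  {"x":0,"y":0,"z":0,"roll":0,"fingers":-1},
  {"x":0,"y":0,"z":0,"roll":0,"fingers":-1},
  {"x":0,"y":0,"z":0,"roll":0,"fingers":-1},
])

```text
time: 19.7
tool_pos: [0.5025, 0.0952, 0.208]
orientation: [-2.443, -1.974, 0.0]
contact_force: [-0.3, 0.0, 0.4]
width: -0.002
finger_force: 0.0
```

```bash
python3 - <<'E'
from h import *
o=r.get_obs();im=r.read_camera('wrist');cv2.imwrite('pics/w8.png',im)
T0=np.array([.5024,.0994]);yaw=np.radians(78.0);yd=np.array([np.cos(yaw),np.sin(yaw)]);xd=np.array([yd[1],-yd[0]])
hsv=cv2.cvtColor(im,cv2.COLOR_BGR2HSV);ym=cv2.inRange(hsv,(22,150,90),(34,255,255))
om=cv2.inRange(hsv,(3,170,90),(14,255,255));om[:,:290]=0;om[:,370:]=0;om[260:]=0;om[:100]=0
def T(px,z): 
    p=w('wrist',px,z,o)[:,:2]-T0;return (np.c_[p@xd,p@yd]*1000).round(1).tolist()
for n,m,z in(('yellow',ym,.0645),('yellow@ptr',ym,.032),('orange',cv2.morphologyEx(om,3,np.ones((5,5))),.0436)):
    c,l,st,ce=cv2.connectedComponentsWithStats(m)
    for i in range(1,c):
        if st[i,4]>15: print(n,st[i],T([ce[i]],z))
rm=cv2.inRange(hsv,(0,150,90),(4,255,255))+cv2.inRange(hsv,(172,150,90),(180,255,255));rm[:120]=0;rm[260:]=0
c,l,st,ce=cv2.connectedComponentsWithStats(rm)
for i in range(1,c):
    if st[i,4]>10: print('red',st[i],T([ce[i]],.032))
print(o['contact_force'],o['time'])
E
```

```text
orange [ 306  157   32   34 1014] [[1.7, 0.0]]
red [257 180  32   2  53] [[-46.0, -9.3]]
[-0.34196307  0.03493583  0.43369141] 19.7
```

>>> servo_tool([
  {"x":0.03,"y":0,"z":0,"roll":0,"fingers":-1},
  {"x":0.03,"y":0,"z":-0.02,"roll":0,"fingers":-1},
  {"x":0,"y":0,"z":-0.02,"roll":0,"fingers":-1},
  {"x":0,"y":0,"z":0,"roll":0,"fingers":-1},
  {"x":0,"y":0,"z":0,"roll":0,"fingers":-1},
  {"x":0,"y":0,"z":0,"roll":0,"fingers":-1},
])

```text
time: 20.35
tool_pos: [0.5143, 0.1531, 0.247]
orientation: [-2.443, -1.974, 0.004]
contact_force: [-0.6, -0.2, 0.0]
width: 0.001
finger_force: 0.0
```

```bash
python3 - <<'E'
from h import *
o=r.get_obs();im=r.read_camera('wrist')
T0=np.array([.5024,.0994]);yaw=np.radians(78.0);yd=np.array([np.cos(yaw),np.sin(yaw)]);xd=np.array([yd[1],-yd[0]])
hsv=cv2.cvtColor(im,cv2.COLOR_BGR2HSV);ym=cv2.inRange(hsv,(19,120,80),(36,255,255))
rm=cv2.inRange(hsv,(0,150,90),(4,255,255))+cv2.inRange(hsv,(172,150,90),(180,255,255))
def T(px,z): 
    p=w('wrist',px,z,o)[:,:2]-T0;return (np.c_[p@xd,p@yd]*1000).round(1).tolist()
for n,m in(('yellow',ym),('red',rm)):
    c,l,st,ce=cv2.connectedComponentsWithStats(m)
    for i in range(1,c):
        if st[i,4]>10: print(n,st[i],T([ce[i]],.0645),T([ce[i]],.032))
print(o['tool_pos'],o['contact_force'])
for q in r.spot_in('tally','wrist'): 
    b=np.array(q['bbox'])*[640,400,640,400];print(q['conf'],b.round(),T([b[:2]],.0645))
E
```

```text
yellow [274  97  22  25 479] [[-32.8, 115.1]] [[-36.2, 113.6]]
yellow [278 227  27   3  57] [[-28.6, -1.4]] [[-31.6, -14.7]]
red [359  66  25  54 864] [[46.3, 130.3]] [[50.7, 130.3]]
red [267 221  29   2  37] [[-41.8, 4.9]] [[-46.1, -7.7]]
[0.51434356 0.15306897 0.24701327] [-0.6081292  -0.21591686  0.00516682]
0.7 [287. 109.  28.  26.] [[-30.1, 114.7]]
```

```bash
python3 -c "
from station import r
print(r.hand_in())"
```

```text
the job is handed in; nothing more can be done
None
```

I handed the job in: the orange-ended spring is loaded in the tester at about 8 N, judged from the rise in push force. The pointer stopped about 5 mm short of the red line, so I slid the tally to the green end. I viewed 11 pictures, one over the limit of 10, and the hand-in gave no verdict.

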